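Slide the headshell stand under the needle lamp and hold the lamp at its third click

ROBOT

A 6-joint arm with a two-finger parallel gripper is mounted at the origin on the work surface. World frame = base frame: x ahead of the robot, y to its left, z up, the work surface at z = 0. Lengths are in m, angles in rad, forces in N, time in s.
With the tool pointing down it reaches from about 0.375 to 0.9 m from the base axis. Payload 3.1 kg.
Tool frame: the origin (TCP) lies between the finger pads; the fingertips stand 22 mm ahead of it and the grasp point (between the pads) lies 3 mm ahead of it; z points along the fingers, y is the line along which they close (so a half turn about z gives the same grasp; the last joint's range is limited). The gripper opens to 87 mm and grips with 3 to 60 N. Pads are 19 mm wide; open, the fingers measure 117 mm over their backs; the gripper's body (75 mm by 190 mm) begins 51 mm behind the grasp point.
Start: joints at [-1.31, 0.527, 1.433, -0, 1.181, -0.178], TCP at [0.266, -0.565, 0.245] pointing down, gripper open.
Joint ranges: [-3.08, 3.08], [-0.75, 2.2], [0.22, 2.44], [-1.43, 4.57], [0, 2.65], [-2.85, 2.85]. Speed limits (rad/s): [2.79, 2.79, 3.14, 3.14, 3.14, 3.14].

INTERFACE

Orientations are given as a unit quaternion [x, y, z, w].
In Python, from rig import robot gives the robot as it stands.
- The arm moves only by the tool move_arm, never from a script. Its argument "series" is text: rows parted by semicolons, each of 6 numbers parted by spaces: the shift along the tool's x, y, z in mm, then the turn, a rotation vector about the tool's x, y, z in degrees. In form: dx dy dz ax ay az; .... A call has 1 to 8 rows; each row is the pose to reach, as a shift and turn from the pose commanded when the call began, along the tool's axes at that moment; what a row does not reach only later rows make up. A row lasts 1/12 s, in which the tool goes at most 41.7 mm and 7.16 degrees, less where a joint would pass 70% of its speed; a pose out of reach is approached as far as the arm can. A call with a gripper value outside its range is refused whole. "jaw" is the opening, from 0 (shut) to 1 (fully open), set as the call begins (left out, the last holds). The fingers move at their own pace and stop on an object; "newtons" is the grip in N (left out, the last holds). Time passes only in rows, so rows that repeat a pose let the fingers close. It gives the time, the measured TCP pose, the force, the opening and the grip force at its end, in the units of the state.
- robot.get_obs(): the state, without advancing time (a new reading comes with each control period).
- robot.camera(name): name is "scene" or "top"; returns a dict with "img" (480x640x3 uint8, red, green, blue), "mtx" (3x3 intrinsics, pixels), "distortion" ([k1, k2, p1, p2, k3] as OpenCV has them; the pictures are not rectified), "world_to_cam" (4x4, takes a point from world to camera coordinates). Camera axes: x right, y down, z forward; pixel columns grow to the right and rows downward; lengths in m; the calibration is good to about 2 mm. A picture is of the moment at which its call begins. There is no depth.
- robot.hand_in(): hands the job in; it is judged then, once.
Trained networks look in a picture, given as the dict that the camera call returned (one of the last four; its "shot" number tells which), for a name from the list of things; names that differ only in an ending like _2 or _b are one class to them, and where a whole thing is asked for, a point or a joint stands for the part that bears it (a point fixed in the world has none). Each returns a list of dicts, best first, with "p" (0 to 1); they miss things now and then, are a little off and sometimes report something else, mostly with a low value. They report only what shows in the picture. A call takes as long as a camera call. They do not tell look-alikes from the thing itself.
- robot.search_frame(picture, thing): "xyz" ([x, y, z] in m, in world coordinates, good to about 4 mm: the middle of the surface that is visible of it).
- robot.tip_of(picture, thing): "xyz" ([x, y, z] in m, in world coordinates, good to about 4 mm: a listed point, or the origin of a listed thing).
The state is a dict: "time": time; "q": joint angles; "joint_velocities": joint speeds; "joint_torque": joint torques, N m; "position": TCP position; "tool_rot": TCP orientation; "ft_force": force on the tool from outside, world axes, zero at the start; "moment": the same for the moment, N m; "grip_width": finger opening in m; "grip_force": force on a finger pad.
Only numpy, scipy, OpenCV 4.12 (cv2) and the standard library are available. Lean on these libraries where they do the work, as an engineer would, in place of code of your own. Each camera call takes 0.05 s, during which the arm holds its last target. There are 200 camera calls.

TASK

Slide the round headshell stand across the table, without lifting it, until it sits centred on the cork disc in front of the inspection lamp, and let go of it. Then turn the lamp's spring-return dial clockwise past the first two clicks to the third (the three-dot mark, short of the end stop) and keep holding it there against its spring, because the lamp only shines while it is held: finish while still holding it. Leave the other things on the table where they stand.

Things in the scene. Friction and masses are not known exactly. Their poses are not given: they have to be found in the camera images.
- stand: The headshell stand: a round plain aluminium base 96 mm in diameter and 24 mm high, 0.25 to 0.5 kg, loose on the table. On its top a post carries a small black headshell with cartridge, 54 mm long and 19 mm wide, between 36 and 42 mm above the table, all of it (but for thin look-only wires) inside the outline of the base. Origin: centre of the underside; z up. Its yaw is random and does not matter.
- pad: The cork disc, 110 mm in diameter with a thin brass rim, let in flush with the table (a flat mark, nothing to climb over). Origin: its centre, at table height.
- lamp: The inspection lamp, fixed to the table: a grey housing 160 mm (its x) by 110 mm (its y) by 65 mm high. A dark cylindrical snout, 52 mm in diameter with its axis 36 mm above the table, juts from the middle of its +y face to 95 mm from the origin and points at the cork disc, whose centre lies about 200 mm from the origin along the lamp's +y. The dial stands on its flat top. Origin: centre of the underside; z up.
- dial_axis (a point): The dial's turning axis (vertical) at the height of the top of its grip bar, 107 mm above the table. The dial is a black disc 72 mm in diameter and 10 mm thick on the housing's top (65 to 75 mm above the table), crossed by an upright aluminium grip bar 12 mm thick that stands from 75 to 107 mm above the table. The bar reaches 34 mm from the axis at its short end and 56 mm at its long, pointing end. This point's axes are the lamp's.
- dial_tip (a point): Middle of the top edge of the bar's long end, 56 mm from the axis; it turns with the dial. At rest the long end points 30 degrees to the -y side of the lamp's -x axis (at a white line on the housing); turning clockwise seen from above it swings past marks of one, two and three white dots. At the third it points 30 degrees to the +y side of -x.
- dial (a joint): Angle of the dial in rad, 0 at rest, growing clockwise seen from above. Clicks (detents) at 0.35, 0.70 and 1.05; solid end stop at 1.22. A spring of about 0.14 N m at rest to 0.25 N m at the third click always drives it back to 0, from every click; the clicks add a ripple of up to about 0.1 N m. Pushed on the bar 45 mm from the axis it takes 1 to 6 N.
- weight: Bystander: dark steel record weight, turned, 76 mm in diameter, 58 mm high with a waisted knob. Origin: centre of the underside.
- tumbler: Bystander: empty drinking glass, 74 mm in diameter at the rim, 95 mm high. Origin: centre of the underside.
- drops: Bystander: small amber bottle, 36 mm in diameter, 75 mm high. Origin: centre of the underside.
- adapter: Bystander: aluminium single adapter, 39 mm in diameter, 16 mm high. Origin: centre of the underside.
- brush: Bystander: record brush with wooden back, 36 x 95 x 32 mm, long along its y. Origin: centre of the underside.
Mind the look-alikes: they are no part of the job. Several things look just like the stand: the one meant starts farthest to the robot's left.

How it is judged:
On the way:
1. the stand sits centred on the cork disc, upright, at rest and let go, with the dial still at rest (horizontal distance between stand and pad below 0.015 m and angle between stand's own z axis and vertical below 0.1 rad and height (world z) of stand below 0.008 m and linear speed of stand below 0.02 m/s and contact force between each of the fingers, the arm and stand below 0.2 N and value of joint dial below 0.2 rad), for 0.2 s.
At the end, for the whole second after the job is handed in: The stand is on the table, upright, its centre within 15 mm of the cork disc's centre, and the robot holds the dial at the third click: dial between 0.93 and 1.17 rad, with the robot pressing on it by more than 0.5 N (horizontal distance between stand and pad below 0.015 m and angle between stand's own z axis and vertical below 0.1 rad and height (world z) of stand below 0.008 m and linear speed of stand below 0.02 m/s and value of joint dial between 0.93 and 1.17 rad and contact force between any of the fingers, the arm and dial above 0.5 N); the arm keeps its last pose, push and grip.
It fails at once if the stand is lifted off the table (more than 12 mm) (height (world z) of stand above 0.012 m).
It fails at once if the stand is tipped by more than 0.35 rad (angle between stand's own z axis and vertical above 0.35 rad).
It fails at once if a bystander (weight, tumbler, drops, adapter, brush) is moved by more than 30 mm (distance of any of weight, tumbler, drops, adapter, brush from where it was at the start of the episode above 0.03 m).
It also fails if it takes over 61 s, if anything falls off the work surface, if the arm or the gripper's body presses on something with over 40 N, if the wrist force passes 120 N, or if a joint passes its speed limit or range.

## Working session

There is one attempt and no reset: what is moved stays moved. The work goes in short steps, Python scripts to look and compute and a tool call to move; the robot and the scene stay as the last step left them, time stands still between calls to the robot, and variables do not carry over. Pictures are saved under pics/ and viewed, at most 10 in all, crops included, and the job is handed in when it is done.

Besides the shell and the picture viewer there is one more tool, called after "Emit:" as name(argument=value, ...), one argument or row to a line, values as JSON. move_arm: Moves the arm, as the interface text tells. Its arguments: {"type":"object","properties":{"series":{"type":"string"},"jaw":{"type":"number"},"newtons":{"type":"number"}},"required":["series"]}

```bash
mkdir -p pics; cat > h.py <<'E'
import numpy as np,cv2
from rig import robot
from scipy.spatial.transform import Rotation as R
def px(c,p):
    W=np.array(c["world_to_cam"]);r=cv2.Rodrigues(W[:3,:3])[0]
    return cv2.projectPoints(np.array([p],float),r,W[:3,3],np.array(c["mtx"]),np.array(c["distortion"]))[0].ravel().round().astype(int)
def save(c,n): cv2.imwrite("pics/"+n,c["img"][:,:,::-1])
def ray(c,uv,z):
    W=np.array(c["world_to_cam"]);u=cv2.undistortPoints(np.array([[uv]],float),np.array(c["mtx"]),np.array(c["distortion"])).ravel()
    d=W[:3,:3].T@np.array([u[0],u[1],1]);o=-W[:3,:3].T@W[:3,3]
    return o+d*(z-o[2])/d[2]
E
python3 - <<'E'
from h import *
o=robot.get_obs();print(o["time"],o["position"],o["tool_rot"],o["ft_force"])
for n in("top","scene"):
    c=robot.camera(n);save(c,n+"0.png");print(n)
    for t in["stand","pad","lamp","dial_axis","dial_tip","weight","tumbler","drops","adapter","brush"]:
        for d in robot.tip_of(c,t):
            if d["p"]>.2: print(t,round(d["p"],2),np.round(d["xyz"],3),px(c,d["xyz"]))
E
```

```text
0.0 [ 0.26590941 -0.56485833  0.24358534] [ 9.75925117e-01  2.18103222e-01 -5.13672220e-05 -1.07126390e-03] [ 0.2631253  -0.24457653  0.41539659]
top
stand 0.93 [ 0.419  0.205 -0.001] [208 301]
stand 0.67 [ 0.305 -0.264  0.001] [467 368]
pad 0.82 [ 0.562 -0.027 -0.   ] [334 225]
lamp 0.83 [ 0.538 -0.231  0.   ] [444 238]
dial_axis 0.57 [ 0.532 -0.237  0.108] [462 230]
dial_tip 0.78 [ 0.476 -0.256  0.107] [476 264]
dial_tip 0.41 [ 0.539 -0.228  0.003] [443 238]
weight 0.73 [0.595 0.225 0.   ] [202 208]
weight 0.7 [ 0.532 -0.234  0.106] [460 230]
tumbler 0.75 [ 0.422  0.205 -0.001] [208 300]
tumbler 0.72 [ 0.74  -0.086  0.   ] [365 135]
tumbler 0.38 [ 0.476 -0.256  0.106] [476 264]
drops 0.73 [ 0.709 -0.233 -0.001] [441 151]
drops 0.59 [ 0.563 -0.029 -0.001] [335 225]
adapter 0.58 [0.732 0.107 0.001] [266 140]
brush 0.7 [ 0.359 -0.084 -0.006] [365 336]
scene
stand 0.89 [ 0.424  0.206 -0.001] [443 316]
stand 0.86 [ 0.305 -0.263  0.004] [337 172]
pad 0.7 [ 0.563 -0.025  0.   ] [315 277]
lamp 0.63 [ 0.54  -0.232 -0.001] [268 219]
dial_axis 0.65 [ 0.532 -0.233  0.109] [267 181]
dial_tip 0.72 [ 0.482 -0.252  0.102] [281 170]
dial_tip 0.52 [ 0.42   0.204 -0.002] [443 315]
weight 0.84 [0.602 0.23  0.005] [386 376]
tumbler 0.79 [ 0.746 -0.082 -0.004] [224 305]
tumbler 0.43 [ 0.483 -0.252  0.106] [281 169]
drops 0.58 [ 0.709 -0.23   0.001] [204 252]
adapter 0.78 [ 0.726  0.107 -0.002] [287 368]
```

View pics/top0.png

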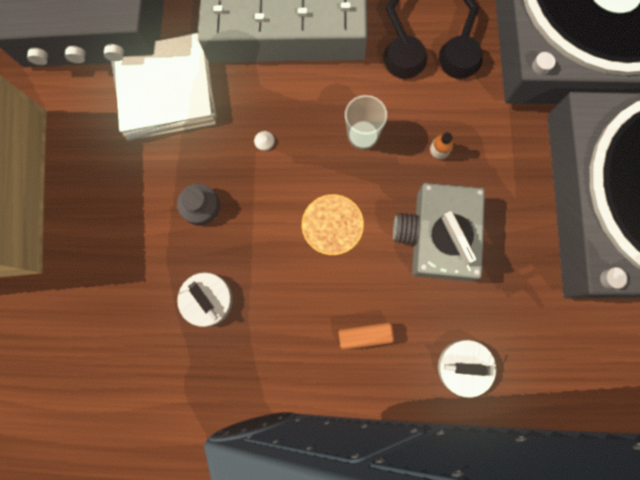

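```bash
python3 - <<'E'
import cv2
i=cv2.imread("pics/scene0.png");cv2.imwrite("pics/crop.png",cv2.resize(i[120:420,160:560],(800,600)))
E
```

```text
(no output)
```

View pics/crop.png

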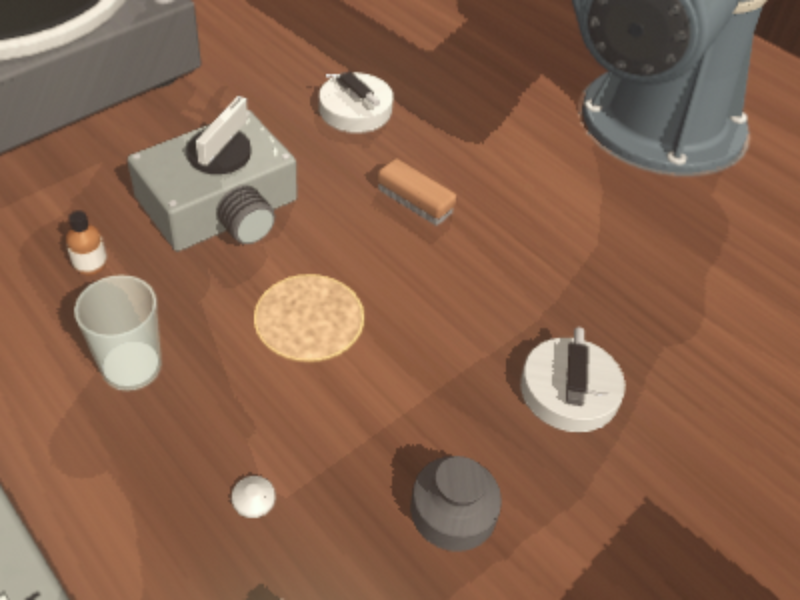

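Candidates for the stand, in the top picture: (204,300) at y=+0.205 and the look-alike at (467,368), y=-0.264. I take the first, farthest left; the crop shows it at (573,383). The bar's long end is at about (476,262), and the cork disc is free. I'll push with a cradle of two fingers.

```bash
cat >> h.py <<'E'
def to(x,y,z,yaw,o=None):  # yaw = world angle (deg) of tool y; pointing down
    o=o or robot.get_obs();r0=R.from_quat(o["tool_rot"])
    a=np.radians(yaw);ty=np.array([np.cos(a),np.sin(a),0]);tz=np.array([0,0,-1.]);tx=np.cross(ty,tz)
    r1=R.from_matrix(np.c_[tx,ty,tz])
    print(np.round(r0.inv().apply(np.array([x,y,z])-o["position"])*1000,1),np.round((r0.inv()*r1).as_rotvec(degrees=True),1))
E
python3 - <<'E'
from h import *
to(.5,-.15,.245,-10);to(.374,.282,.2,31.4)
E
```

```text
[ 388.5 -276.4   -0.5] [ -0.    0.  -54.8]
[ 458.4 -720.9   44.6] [ -0.   -0.  -96.2]
```

Emit:
move_arm(
  series="388 -276 0 0 0 -55;388 -276 0 0 0 -55;388 -276 0 0 0 -55;388 -276 0 0 0 -55;388 -276 0 0 0 -55;388 -276 0 0 0 -55;388 -276 0 0 0 -55;388 -276 0 0 0 -55",
  jaw=0.75,
)

```text
time: 1.77
position: [0.4303, -0.2733, 0.2448]
tool_rot: [0.763, 0.646, 0.0, 0.0]
ft_force: [-0.5, -0.7, 0.4]
grip_width: 0.0653
grip_force: 0.0
```

```bash
python3 - <<'E'
from h import *
print(robot.get_obs()["position"])
to(.48,0,.2,10);to(.374,.282,.2,31.4)
E
```

```text
[ 0.4302819  -0.27327291  0.24479157]
[277.7   3.9  44.7] [  0.    0.  -19.5]
[ 538.4 -147.3   44.6] [  0.    0.  -40.9]
```

Emit:
move_arm(
  series="278 4 45 0 0 -20;278 4 45 0 0 -20;278 4 45 0 0 -20;278 4 45 0 0 -20;278 4 45 0 0 -20;278 4 45 0 0 -20;538 -147 45 0 0 -41;538 -147 45 0 0 -41",
)

```text
time: 2.43
position: [0.4505, 0.0488, 0.2031]
tool_rot: [0.538, 0.843, 0.0, 0.0]
ft_force: [1.0, 0.2, 0.7]
grip_width: 0.0655
grip_force: 0.0
```

```bash
python3 - <<'E'
from h import *
print(robot.get_obs()["position"])
to(.374,.282,.1,31.4)
E
```

```text
[0.45053768 0.0487882  0.20314542]
[243.8  28.5 103.1] [ 0.1  0.  -6.5]
```

Emit:
move_arm(
  series="244 29 103 0 0 -6.5;244 29 103 0 0 -6.5;244 29 103 0 0 -6.5;244 29 103 0 0 -6.5;244 29 103 0 0 -6.5;244 29 103 0 0 -6.5;244 29 103 0 0 -6.5;244 29 103 0 0 -6.5",
)

```text
time: 3.1
position: [0.3733, 0.2836, 0.099]
tool_rot: [0.49, 0.872, -0.001, -0.001]
ft_force: [0.3, -0.8, -0.1]
grip_width: 0.0653
grip_force: 0.0
```

```bash
python3 - <<'E'
from h import *
c=robot.camera("top");save(c,"top1.png");o=robot.get_obs();print(o["position"])
for t in("stand","pad"):
  for d in robot.tip_of(c,t)[:2]: print(t,d)
to(.374,.282,.03,31.4)
E
```

```text
[0.3742506  0.28228698 0.09968573]
stand {'xyz': [0.4236, 0.2058, 0.0021], 'p': 0.91}
stand {'xyz': [0.3067, -0.262, -0.0009], 'p': 0.75}
pad {'xyz': [0.5622, -0.0281, 0.0021], 'p': 0.58}
[ 1.9 -0.8 70.6] [ 0.   0.  -0.4]
```

Emit:
move_arm(
  series="2 0 35 0 0 0;2 0 69 0 0 0;2 0 69 0 0 0;2 0 69 0 0 0",
)

```text
time: 3.58
position: [0.3737, 0.2811, 0.0305]
tool_rot: [0.493, 0.87, -0.002, -0.001]
ft_force: [-0.1, 0.3, 0.4]
grip_width: 0.0651
grip_force: 0.0
```

```bash
python3 - <<'E'
from h import *
o=robot.get_obs();print(o["position"],o["ft_force"])
c=robot.camera("top")
hsv=cv2.cvtColor(c["img"],cv2.COLOR_RGB2HSV);x=hsv[215:235,325:345].reshape(-1,3);print(x.mean(0))
m=cv2.inRange(hsv,(12,90,150),(28,255,255));n,l,s,ce=cv2.connectedComponentsWithStats(m)
for i in range(1,n):
  if s[i][4]>400: print(s[i],ce[i],ray(c,ce[i],0))
p=np.array([.562,-.027]);d=np.array([.521,-.854])
for k in(.15,.1,.045): to(*(p-k*d),.029,31.3)
E
```

```text
[0.37374216 0.2811095  0.03049568] [-0.11430485  0.28832878  0.37074976]
[ 19.7475 124.5225 251.765 ]
[143 125  86  32 962] [182.52286902 141.22453222] [0.73202077 0.27287221 0.        ]
[ 300  193   65   63 3207] [332.20081073 224.19207983] [ 0.5644337  -0.02347637  0.        ]
[341 323  52  25 598] [367.4264214  335.59866221] [ 0.36044719 -0.08752239  0.        ]
[-211.1    0.8    3. ] [-0.  -0.  -0.4]
[-261.1    1.2    3. ] [-0.  -0.  -0.4]
[-316.1    1.7    3. ] [-0.  -0.  -0.4]
```

Emit:
move_arm(
  series="-12 0 1 0 0 0;-24 0 1 0 0 0;-34 0 1 0 0 0;-42 0 1 0 0 0;-50 0 1 0 0 0;-58 0 1 0 0 0;-66 0 1 0 0 0;-74 0 1 0 0 0",
)

```text
time: 4.3
position: [0.4124, 0.2189, 0.0308]
tool_rot: [0.492, 0.87, 0.0, -0.0]
ft_force: [-1.7, 3.8, 2.6]
grip_width: 0.0652
grip_force: 2.6
```

Emit:
move_arm(
  series="-10 0 0 0 0 0;-20 0 0 0 0 0;-30 0 0 0 0 0;-40 0 0 0 0 0;-50 0 0 0 0 0;-60 0 0 0 0 0;-70 0 0 0 0 0;-80 0 0 0 0 0",
)

```text
time: 4.97
position: [0.4538, 0.1498, 0.0302]
tool_rot: [0.492, 0.87, -0.0, -0.0]
ft_force: [-1.4, 3.9, 3.6]
grip_width: 0.0655
grip_force: 2.7
```

```bash
cat >> h.py <<'E'
def look(n):
    c=robot.camera("top");save(c,n);o=robot.get_obs();print(o["time"],o["position"],o["ft_force"])
    for k in(c,robot.camera("scene")):
      for d in robot.tip_of(k,"stand")[:3]:
        if d["p"]>.2: print(d)
E
python3 - <<'E'
from h import *
look("top2.png")
p=np.array([.563,-.026]);d=np.array([.521,-.854])
to(*(p-.045*d),.029,31.3)
E
```

```text
5.0167 [0.455636   0.14859041 0.03022961] [ 0.29598241 -1.2967781   0.63322787]
{'xyz': [0.3075, -0.2635, 0.0034], 'p': 0.96}
{'xyz': [0.4791, 0.11, 0.0037], 'p': 0.74}
{'xyz': [0.4826, 0.1084, 0.0006], 'p': 0.9}
{'xyz': [0.3094, -0.2628, 0.0036], 'p': 0.82}
[-161.9    2.2    1.3] [ 0.   0.  -0.3]
```

Emit:
move_arm(
  series="-10 0 1 0 0 0;-20 0 1 0 0 0;-30 0 1 0 0 0;-40 0 1 0 0 0;-50 1 1 0 0 0;-60 1 1 0 0 0;-70 1 1 0 0 0;-80 1 1 0 0 0",
)

```text
time: 5.83
position: [0.4962, 0.0817, 0.0293]
tool_rot: [0.492, 0.87, -0.0, 0.0]
ft_force: [-0.6, 1.6, 1.5]
grip_width: 0.0651
grip_force: 1.7
```

Emit:
move_arm(
  series="-10 0 0 0 0 0;-20 0 0 0 0 0;-30 0 0 0 0 0;-40 1 0 0 0 0;-48 1 0 0 0 0;-56 1 0 0 0 0;-62 1 0 0 0 0;-67 1 0 0 0 0",
)

```text
time: 6.5
position: [0.5314, 0.0252, 0.0293]
tool_rot: [0.492, 0.87, 0.0, 0.0]
ft_force: [-0.1, 1.5, -0.4]
grip_width: 0.0652
grip_force: 1.6
```

```bash
python3 - <<'E'
from h import *
look("top3.png")
p=np.array([.563,-.026]);d=np.array([.521,-.854])
to(*(p-.047*d),.029,31.3)
i=cv2.imread("pics/top3.png");cv2.imwrite("pics/top3c.png",cv2.resize(i[150:300,240:440],(800,600)))
E
```

```text
6.55 [0.53209708 0.02453445 0.02936247] [-0.6334942  -0.36766872  0.30036983]
{'xyz': [0.5547, -0.0125, 0.0006], 'p': 0.59}
{'xyz': [0.5408, -0.2294, 0.0025], 'p': 0.45}
{'xyz': [0.5566, -0.0157, -0.0021], 'p': 0.89}
{'xyz': [0.7259, 0.107, -0.0015], 'p': 0.72}
{'xyz': [0.3082, -0.2632, 0.001], 'p': 0.45}
[-13.5   0.2   0.4] [ 0.   0.1 -0.3]
```

View pics/top3c.png

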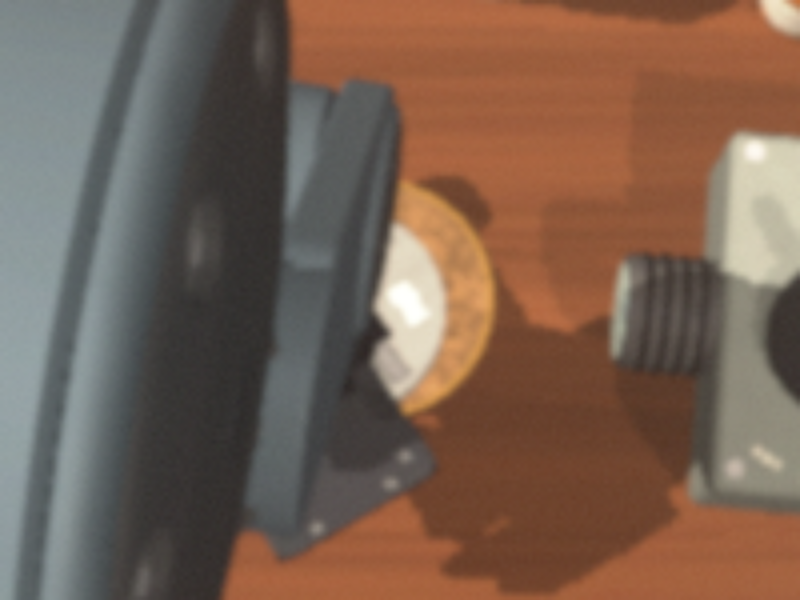

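The stand (right edge at x≈445 in the crop) lies mostly on the cork, whose rim is at ≈495, so about 12 mm remain. I'll push 12 mm more, then back off.

Emit:
move_arm(
  series="-4 0 0 0 0 0;-8 0 0 0 0 0;-10 0 0 0 0 0;-12 0 0 0 0 0;-12 0 0 0 0 0;-12 0 0 0 0 0",
)

```text
time: 7.2
position: [0.5372, 0.0154, 0.0293]
tool_rot: [0.492, 0.87, -0.0, 0.0]
ft_force: [-0.9, 0.2, -0.4]
grip_width: 0.065
grip_force: 0.7
```

Emit:
move_arm(
  series="8 0 0 0 0 0;20 0 0 0 0 0;40 0 0 0 0 0;80 0 0 0 0 0;100 0 -30 0 0 0;120 0 -60 0 0 0;150 0 -90 0 0 0;180 0 -90 0 0 0",
)

```text
time: 7.87
position: [0.4462, 0.1717, 0.1234]
tool_rot: [0.492, 0.87, 0.003, 0.004]
ft_force: [0.9, 0.4, 0.2]
grip_width: 0.0649
grip_force: 0.0
```

```bash
python3 - <<'E'
from h import *
look("top4.png")
i=cv2.imread("pics/top4.png");cv2.imwrite("pics/top4c.png",cv2.resize(i[150:300,290:490],(800,600)))
E
```

```text
7.9167 [0.44041484 0.17495701 0.12180174] [-1.75705153  2.11448155 -0.84254775]
{'xyz': [0.3058, -0.2631, -0.0002], 'p': 0.85}
{'xyz': [0.5601, -0.0221, 0.0021], 'p': 0.81}
{'xyz': [0.3075, -0.262, 0.0037], 'p': 0.69}
{'xyz': [0.5577, -0.0224, -0.0013], 'p': 0.65}
```

View pics/top4c.png

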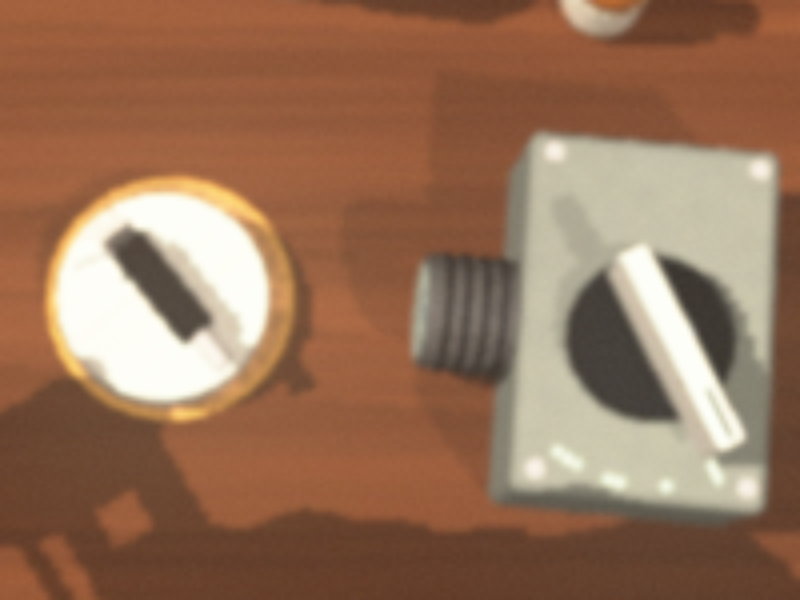

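The stand sits inside the brass rim all round (disc centre (163,297), cork (170,298) in the crop: about 3 mm off), untouched. The bar runs from (633,253) to its long end at (733,440). Now the dial.

```bash
python3 - <<'E'
from h import *
c=robot.camera("top");s=robot.camera("scene")
for k in(c,s):
  for t in("dial_axis","dial_tip","lamp"):
    for d in robot.tip_of(k,t)[:1]: print(t,d)
f=lambda u,v,z:ray(c,(290+u/4,150+v/4),z)
print("short",f(633,253,.107),"long",f(733,440,.107),"disc",f(652,337,.075))
for u,n in((c,"t"),(s,"s")): pass
E
```

```text
dial_axis {'xyz': [0.5304, -0.2345, 0.1049], 'p': 0.67}
lamp {'xyz': [0.5396, -0.23, 0.0053], 'p': 0.65}
dial_axis {'xyz': [0.5317, -0.2359, 0.1087], 'p': 0.58}
lamp {'xyz': [0.5404, -0.2312, -0.0016], 'p': 0.95}
short [ 0.56043752 -0.21532702  0.107     ] long [ 0.48306296 -0.25262002  0.107     ] disc [ 0.53142693 -0.22936184  0.075     ]
```

```bash
python3 - <<'E'
from h import *
to(.493,-.2495,.175,-65.5)
E
```

```text
[-383.9 -173.9  -56.1] [-0.   0.  96.4]
```

Emit:
move_arm(
  series="0 0 -40 0 0 7;-384 -174 -56 0 0 96;-384 -174 -56 0 0 96;-384 -174 -56 0 0 96;-384 -174 -56 0 0 96;-384 -174 -56 0 0 96;-384 -174 -56 0 0 96;-384 -174 -56 0 0 96",
  jaw=0.6,
)

```text
time: 9.13
position: [0.4778, -0.1222, 0.1703]
tool_rot: [0.85, 0.526, -0.0, -0.0]
ft_force: [0.9, 0.6, -0.6]
grip_width: 0.0521
grip_force: 0.0
```

```bash
python3 - <<'E'
from h import *
to(.493,-.2495,.175,-65.5)
E
```

```text
[-107.1   70.5   -4.7] [-0.  0. 39.]
```

Emit:
move_arm(
  series="-107 70 -5 0 0 39;-107 70 -5 0 0 39;-107 70 -5 0 0 39;-107 70 -5 0 0 39;-107 70 -5 0 0 39;-107 70 -5 0 0 39;-107 70 -5 0 0 39;-107 70 -5 0 0 39",
)

```text
time: 9.8
position: [0.4935, -0.2469, 0.175]
tool_rot: [0.976, 0.216, -0.0, -0.0]
ft_force: [-0.0, -0.2, -0.3]
grip_width: 0.052
grip_force: 0.0
```

```bash
python3 - <<'E'
from h import *
o=robot.get_obs();print(o["position"],o["q"]);to(.493,-.2495,.104,-65.5)
c=robot.camera("scene");save(c,"s5.png")
cv2.imwrite("pics/s5c.png",cv2.resize(cv2.imread("pics/s5.png")[80:290,150:430],(800,600)))
E
```

```text
[ 0.49351492 -0.24686356  0.17504392] [-6.66358697e-01  5.23608682e-01  1.68505118e+00  5.84689878e-06
  9.33660977e-01  4.69122511e-01]
[-1.6  2.2 71. ] [-0.   0.   0.4]
```

View pics/s5c.png

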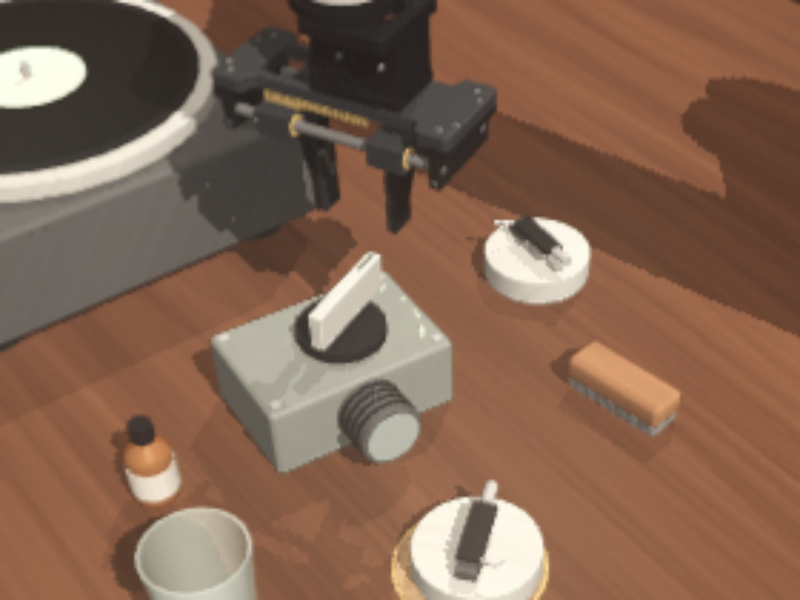

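Fingers straddle the bar's long end from above (tips at (325,205) and (398,225), bar end at (372,262)). I'll go down and grip.

Emit:
move_arm(
  series="-2 2 20 0 0 0;-2 2 40 0 0 0;-2 2 60 0 0 0;-2 2 71 0 0 0;-2 2 71 0 0 0;-2 2 71 0 0 0",
)

```text
time: 10.35
position: [0.4928, -0.249, 0.1041]
tool_rot: [0.976, 0.216, -0.0, -0.0]
ft_force: [-0.4, -1.2, -0.4]
grip_width: 0.0524
grip_force: 0.0
```

Emit:
move_arm(
  series="0 0 0 0 0 0;0 0 0 0 0 0;0 0 0 0 0 0;0 0 0 0 0 0;0 0 0 0 0 0;0 0 0 0 0 0",
  jaw=0.0,
  newtons=15,
)

```text
time: 10.85
position: [0.493, -0.2494, 0.1048]
tool_rot: [0.977, 0.216, 0.0, 0.0]
ft_force: [-0.3, -0.5, -0.0]
grip_width: 0.0202
grip_force: 0.0
```

```bash
python3 - <<'E'
from h import *
o=robot.get_obs();print(o["position"],o["ft_force"],o["moment"],o["grip_width"],o["grip_force"])
# arc targets about axis, at radius of current pose
ax=np.array([.531,-.232])
p=o["position"][:2];v=p-ax;print(np.hypot(*v)*1000,np.degrees(np.arctan2(v[1],v[0])))
r0=R.from_quat(o["tool_rot"])
for a in range(6,67,6):
    w=R.from_euler("z",-a,degrees=True).apply([*v,0]);d=np.array([*(ax+w[:2]-p),0])
    print(a,np.round(r0.inv().apply(d)*1000,1))
E
```

```text
[ 0.49302426 -0.24935301  0.10476071] [-0.33345429 -0.51347238 -0.00814733] [ 0.06158362  0.00809025 -0.01582711] 0.02020516105447789 0.0
41.752651484110466 -155.44198212471855
6 [ 0.3 -4.4 -0. ]
12 [ 1.  -8.7 -0. ]
18 [  2.1 -12.9  -0. ]
24 [  3.7 -17.   -0. ]
30 [  5.7 -20.8  -0. ]
36 [  8.1 -24.5  -0. ]
42 [ 10.9 -27.9  -0. ]
48 [ 14.  -30.9  -0. ]
54 [ 17.4 -33.7  -0. ]
60 [ 21.1 -36.   -0. ]
66 [ 25. -38.  -0.]
```

Still closing; let it finish.

Emit:
move_arm(
  series="0 0 0 0 0 0;0 0 0 0 0 0;0 0 0 0 0 0;0 0 0 0 0 0;0 0 0 0 0 0;0 0 0 0 0 0",
)

```text
time: 11.35
position: [0.4931, -0.2496, 0.1045]
tool_rot: [0.977, 0.215, 0.0, 0.0]
ft_force: [0.5, -1.9, 1.3]
grip_width: 0.0119
grip_force: 15.0
```

Emit:
move_arm(
  series="0 -3 0 0 0 4;0.6 -6 0 0 0 8;1 -8.7 0 0 0 12;1.5 -11.5 0 0 0 16;2.5 -14.2 0 0 0 20;3.7 -17 0 0 0 24;4.8 -19.5 0 0 0 28;6.4 -22 0 0 0 32",
)

```text
time: 12.02
position: [0.4895, -0.2267, 0.1045]
tool_rot: [0.998, -0.063, 0.0, 0.0]
ft_force: [-0.9, -0.7, 1.2]
grip_width: 0.0118
grip_force: 15.0
```

```bash
python3 - <<'E'
from h import *
o=robot.get_obs();print(o["position"],o["ft_force"],o["moment"],o["grip_width"],o["grip_force"])
ax=np.array([.531,-.232])
p=o["position"][:2];v=p-ax;print(np.hypot(*v)*1000,np.degrees(np.arctan2(v[1],v[0])))
r0=R.from_quat(o["tool_rot"])
for a in range(4,33,4):
    w=R.from_euler("z",-a,degrees=True).apply([*v,0]);d=np.array([*(ax+w[:2]-p),0])
    print(a,np.round(r0.inv().apply(d)*1000,1))
E
```

```text
[ 0.48951253 -0.22668889  0.10452949] [-0.90559293 -0.70253989  1.19573679] [-0.19606473  0.08586113  0.23489105] 0.011797106188406584 14.996711601270363
41.82604604883502 172.70483174937152
4 [ 0.1 -2.9 -0. ]
8 [ 0.4 -5.8 -0. ]
12 [ 0.9 -8.7 -0. ]
16 [  1.6 -11.5  -0. ]
20 [  2.5 -14.3  -0. ]
24 [  3.6 -17.   -0. ]
28 [  4.9 -19.6  -0. ]
32 [  6.4 -22.2  -0. ]
```

Emit:
move_arm(
  series="0.1 -2.9 0 0 0 4;0.4 -5.8 0 0 0 8;0.9 -8.7 0 0 0 12;1.6 -11.5 0 0 0 16;2.5 -14.3 0 0 0 20;3.6 -17 0 0 0 24;4.9 -19.6 0 0 0 28;4.9 -19.6 0 0 0 28",
)

```text
time: 12.68
position: [0.4969, -0.2075, 0.1045]
tool_rot: [0.953, -0.301, 0.0, 0.0]
ft_force: [-0.1, -1.4, 1.6]
grip_width: 0.012
grip_force: 15.0
```

Emit:
move_arm(
  series="0 0 0 0 0 0;0 0 0 0 0 0;0 0 0 0 0 0;0 0 0 0 0 0",
)

```text
time: 13.02
position: [0.4968, -0.2076, 0.1045]
tool_rot: [0.954, -0.301, 0.0, -0.0]
ft_force: [-0.2, 0.8, 2.6]
grip_width: 0.0118
grip_force: 15.0
```

```bash
python3 - <<'E'
from h import *
look("top6.png");o=robot.get_obs();r=R.from_quat(o["tool_rot"]).as_matrix()[:,1];print(np.degrees(np.arctan2(r[1],r[0])),o["moment"],o["grip_force"])
c=robot.camera("scene");save(c,"s6.png")
for t in("dial_tip","dial_axis"): print(robot.tip_of(c,t)[:2])
cv2.imwrite("pics/s6c.png",cv2.resize(cv2.imread("pics/s6.png")[120:345,160:460],(800,600)))
E
```

```text
13.0667 [ 0.4968128  -0.20761981  0.10446739] [0.77412763 1.03631936 2.71120689]
{'xyz': [0.3056, -0.2596, -0.0011], 'p': 0.85}
{'xyz': [0.5585, -0.0259, 0.0012], 'p': 0.64}
-125.09557118880019 [ 0.31103335 -0.18932931  0.15791805] 15.000389192719012
[{'xyz': [0.4882, -0.1959, 0.1049], 'p': 0.86}, {'xyz': [0.5412, -0.2344, 0.0006], 'p': 0.67}]
[{'xyz': [0.5333, -0.2338, 0.111], 'p': 0.72}]
```

View pics/s6c.png

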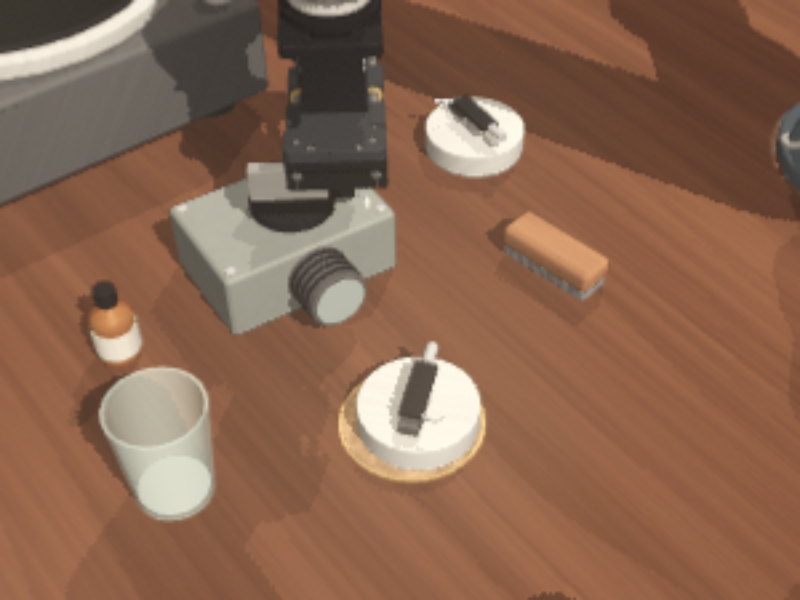

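The dial is turned about 60° (≈1.05 rad), agreeing between tool angle and TCP position. It is gripped at 15 N, and the stand is centred on the cork with bystanders in place.

```bash
python3 -c "
from rig import robot
print(robot.hand_in())"
```

```text
the job is handed in; nothing more can be done
None
```

I slid the stand onto the cork disc, about 3–4 mm off centre, and let go of it. The dial is turned about 60° to the third click and still gripped at 15 N. The job is handed in; no verdict was returned.

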